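# Seat the food pan on the warmer

## Task

Set the closed rectangular food pan on the warmer, keeping it level all the way, and push it square and flush into the corner of the two fences, its long side along the long fence, then let go of it. Only then slide the warmer's pan stop up against the end of the pan so that it is held in the corner. Leave the pot, jar, cup and spoon where they are.

Things in the scene. Friction and masses are not known exactly. Their poses are not given: they have to be found in the camera images.
- pan: Loose closed steel food pan, 0.5 to 0.9 kg: a box 108 (x) by 176 (y) by 71 mm high with its clipped-on lid. Black bar handle along its y over the lid's middle: 14 mm wide (x), 10 high, 104 long, its centre 104 mm above the underside, 28 mm clear of the lid, on posts at y = +-46 mm. Origin: centre of the underside; z up. Same when turned half a turn.
- warmer: Fixed grey slab, steel top, 240 (x) by 360 (y) by 30 mm high; z up; origin: centre of underside. On top an L of two dark steel fences 28 mm high, 12 thick: the long one on the +x edge (inner face x = 100, from y = -105 to 167 mm), the short one on the +y edge (inner face y = 155, from x = -60 mm). Open on -x; sliding stop at the -y end. Seated pan's centre: x = 46, y = 67 mm.
- corner (a point): Inner corner where the two fence faces meet, on the plate's top surface (30 mm above the table); axes as warmer, so the plate and pan lie on its -x and -y side.
- stop (a joint): Travel in m of the warmer's pan stop along the warmer's y towards the short fence: 0 fully back, stays where it is left (about 2.5 N to move). It meets a fully seated pan at 0.099.
- stop_face (a point): Middle of the stop's pushing face, which looks to the warmer's +y, 16 mm above the plate, 46 mm from the warmer's centre line in x; axes as warmer. The face bar is 80 mm wide (x), 14 mm thick, its top 29 mm above the plate.
- stop_grip (a point): Centre of the top of the stop's upright black grip: a block 50 mm (x) by 16 mm (y) whose top is 60 mm above the plate, 42 mm behind (-y of) the pushing face; free from 13 to 60 mm above the plate, nothing behind it. Axes as warmer.
- pot: Loose open round steel pot, 104 mm across and two side handles, 85 mm high, bystander; origin: centre of its underside.
- jar: Loose glass jar with a white cap, 66 mm across, 110 mm high, bystander; origin: centre of its underside.
- cup: Loose white cup without handle, 76 mm across, 90 mm high, bystander; origin: centre of its underside.
- spoon: Loose steel spoon lying flat along its own x, bystander; origin: on its underside near the middle.
Things that resemble listed ones, but are neither listed nor needed, are in the scene too. What is shaped like the pan but green or yellow is not meant.

How it is judged:
On the way, in this order (a step that is already met when the one before it is completed fails the run):
1. the pan stands flat on the warmer, square and flush in the fence corner, let go, with the stop still clear of it (x of pan in the frame of corner between -0.0575 and -0.0505 m and y of pan in the frame of corner between -0.0915 and -0.0845 m and z of pan in the frame of corner between -0.004 and 0.004 m and angle between the y axis of pan and the y axis of warmer, either way round below 0.03 rad and contact force between pan and the fingers below 0.5 N and linear speed of pan below 0.01 m/s and y of pan in the frame of stop_face above 0.096 m), for 0.2 s.
2. the stop is slid up against the pan's end (y of pan in the frame of stop_face below 0.091 m), for 0.2 s.
At the end, for the whole second after the job is handed in: The pan stands on the warmer within 3.5 mm of flush with both fences and within 0.03 rad of square, its long side along the long fence; the stop's face is within 3 mm of its end; pan released and everything at rest (x of pan in the frame of corner between -0.0575 and -0.0505 m and y of pan in the frame of corner between -0.0915 and -0.0845 m and z of pan in the frame of corner between -0.004 and 0.004 m and angle between the y axis of pan and the y axis of warmer, either way round below 0.03 rad and contact force between pan and the fingers below 0.5 N and y of pan in the frame of stop_face below 0.091 m and linear speed of pan below 0.01 m/s and velocity of joint stop below 0.005 m/s); the robot touches nothing.
It fails at once if the pan is tilted by more than 0.3 rad (angle between pan's own z axis and vertical above 0.3 rad).
It fails at once if the round pot is moved by more than 30 mm (distance of pot from where it was at the start of the episode above 0.03 m).
It fails at once if the jar is moved by more than 30 mm (distance of jar from where it was at the start of the episode above 0.03 m).
It fails at once if the cup is moved by more than 30 mm (distance of cup from where it was at the start of the episode above 0.03 m).
It fails at once if the spoon is moved by more than 30 mm (distance of spoon from where it was at the start of the episode above 0.03 m).
It also fails if it takes over 72 s, if anything falls off the work surface, if the arm or the gripper's body presses on something with over 40 N, if the wrist force passes 120 N, or if a joint passes its speed limit or range.

## Robot

A 7-joint arm with a two-finger parallel gripper is mounted at the origin on the work surface. World frame = base frame: x ahead of the robot, y to its left, z up, the work surface at z = 0. Lengths are in m, angles in rad, forces in N, time in s.
With the tool pointing down it reaches from about 0.35 to 0.9 m from the base axis. Payload 8.1 kg.
Tool frame: the origin (TCP) lies at the very end of the fingers, on their centre line; the grasp point (between the pads) lies 19 mm behind it; z points along the fingers, y is the line along which they close (so a half turn about z gives the same grasp; the last joint's range is limited). The gripper opens to 92 mm and grips with 3 to 60 N. Pads are 19 mm wide; open, the fingers measure 130 mm over their backs; the gripper's body (75 mm by 190 mm) begins 47 mm behind the grasp point.
Start: joints at [1.243, 0.434, 0.025, 1.573, -0.012, 1.134, -0.075], TCP at [0.139, -0.609, 0.227] pointing down, gripper open.
Joint ranges: [-2.62, 2.62], [-0.44, 2.09], [-1.27, 1.32], [0.08, 2.57], [-1.32, 4.46], [0.12, 2], [-2.74, 2.74]. Speed limits (rad/s): [2.22, 2.22, 3.01, 3.01, 3.14, 3.14, 3.14].

## Interface

Orientations are given as a rotation vector (axis times angle).
In Python, from cell import arm gives the robot as it stands.
- The arm moves only by the tool carry_out, never from a script. Its argument "commands" is a list of rows, each a list of 7 numbers: the opening, from 0 (shut) to 1 (fully open), then the shift along the tool's x, y, z each as a share of 0.025 m, from -1 to 1, then the turn, a rotation vector about the tool's x, y, z each as a share of 0.1 rad, from -1 to 1. A call has 1 to 8 rows; each row shifts and turns the commanded pose from where the row before left it, along the tool's axes as they then stand; what a row does not reach is not made up. A row lasts 1/10 s, in which the tool goes at most 50 mm and 8.59 degrees, less where a joint would pass 70% of its speed; a pose out of reach is approached as far as the arm can. A call with a number of a shift or a turn outside -1 to 1 is refused whole. A call with a gripper value outside its range is refused whole. The fingers move at their own pace and stop on an object; "squeeze" is the grip in N (left out, the last holds). Time passes only in rows, so rows that do not move let the fingers close. It gives the time, the measured TCP pose, the force, the opening and the grip force at its end, in the units of the state.
- arm.observe(): the state, without advancing time (a new reading comes with each control period).
- arm.get_image(name): name is "scene" or "top"; returns a dict with "pixels" (400x640x3 uint8, red, green, blue), "range_z" (400x640 float32, m along the optical axis (not along the pixel's ray), 0 where there is no reading), "mtx" (3x3 intrinsics, pixels), "R" (3x3) and "t" (3): a world point X has camera coordinates R X + t. Camera axes: x right, y down, z forward; pixel columns grow to the right and rows downward; lengths in m; the calibration is good to about 2 mm. A picture is of the moment at which its call begins.
- arm.sign_off(): hands the job in; it is judged then, once.
The state is a dict: "clock": time; "joints": joint angles; "dq": joint speeds; "joint_efforts": joint torques, N m; "position": TCP position; "ee_rot": TCP orientation; "force": force on the tool from outside, world axes, zero at the start; "ft_torque": the same for the moment, N m; "width": opening from 0.0 (shut) to 1.0 (fully open); "gripper_force": force on a finger pad.
Only numpy, scipy, OpenCV 4.12 (cv2) and the standard library are available. Lean on these libraries where they do the work, as an engineer would, in place of code of your own. Each camera call takes 0.05 s, during which the arm holds its last target. There are 200 camera calls.

## Working session

There is one attempt and no reset: what is moved stays moved. The work goes in short steps, Python scripts to look and compute and a tool call to move; the robot and the scene stay as the last step left them, time stands still between calls to the robot, and variables do not carry over. Pictures are saved under pics/ and viewed, at most 10 in all, crops included, and the job is handed in when it is done.

Besides the shell and the picture viewer there is one more tool, called after "Request:" as name(argument=value, ...), one argument or row to a line, values as JSON. carry_out: Moves the arm, as the interface text tells. Shift numbers are shares of 0.025 m and turn numbers shares of 0.1 rad, none past 1 either way. Its arguments: {"type":"object","properties":{"commands":{"type":"array"},"squeeze":{"type":"number"}},"required":["commands"]}

```bash
mkdir -p pics
python3 - <<'E'
from cell import arm
import cv2,numpy as np
for n in("scene","top"):
    d=arm.get_image(n); np.savez(f"{n}.npz",**d); cv2.imwrite(f"pics/{n}0.png",d["pixels"][...,::-1])
    print(n,d["mtx"].tolist(),d["R"].round(3).tolist(),d["t"])
s=arm.observe(); print(s)
E
```

```text
scene [[513.3222200280262, 0.0, 324.5128265257538], [0.0, 513.3222200280262, 200.2404723649673], [0.0, 0.0, 1.0]] [[0.085, 0.996, 0.015], [0.742, -0.053, -0.668], [-0.665, 0.068, -0.744]] [ 0.0536661  -0.36768095  1.98626771]
top [[504.5613906921884, 0.0, 317.77995346952], [0.0, 504.5613906921884, 205.522745728471], [0.0, 0.0, 1.0]] [[-0.013, -1.0, -0.006], [-0.997, 0.013, -0.078], [0.078, 0.005, -0.997]] [-0.08397786  0.56619132  1.90985192]
{'clock': 0.1, 'joints': array([ 1.24339267,  0.4351825 ,  0.02499941,  1.57402963, -0.01156027,
        1.13396096, -0.07507281]), 'dq': array([-0.00011847, -0.00257022, -0.00013784, -0.00195826,  0.00088774,
       -0.00117377, -0.00054732]), 'joint_efforts': array([ 3.09933814e-03, -6.69125748e+01,  9.87691171e-01, -3.15148759e+01,
       -6.06291834e-02,  3.73803440e-02,  9.28875647e-05]), 'position': array([ 0.13914002, -0.60884514,  0.22599651]), 'ee_rot': array([-3.12038859e+00, -3.52144478e-01,  5.28782247e-04]), 'force': array([-0.3145058 ,  0.3728287 , -0.25798611]), 'ft_torque': array([0.03683788, 0.03518215, 0.01101223]), 'gripper_force': 0.0, 'width': 1.0000781859014833}
```

View pics/scene0.png

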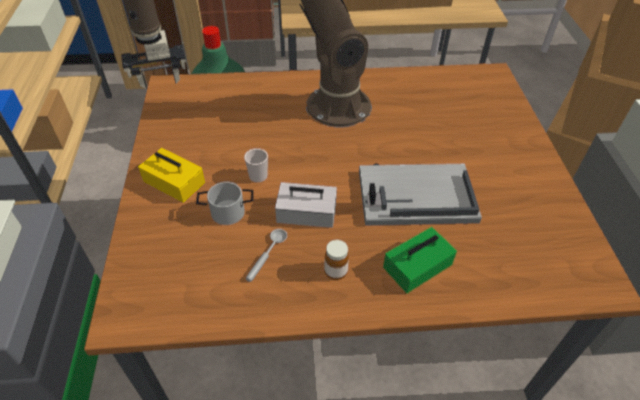

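View pics/top0.png

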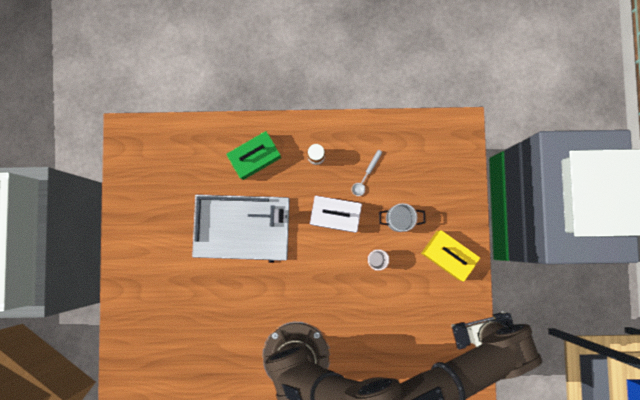

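Candidates for the pan: steel box at scene (306,204) / top (336,213), green box at scene (420,258), and yellow box at scene (171,174). The description fits the steel one with a black bar. The warmer is at top (241,228) with its stop grip at about top (280,215). The long fence is along the image's upper edge and the short fence along the left edge.

```bash
cat > h.py <<'E'
import numpy as np,cv2
from scipy.spatial.transform import Rotation as Ro
def cloud(d):
    z=d["range_z"]; v,u=np.mgrid[:400,:640]; K=d["mtx"]
    c=np.stack([(u-K[0,2])/K[0,0]*z,(v-K[1,2])/K[1,1]*z,z],-1)
    P=(c-d["t"])@d["R"]; P[z==0]=np.nan; return P
def ray(d,uv,h):
    K=d["mtx"]; uv=np.atleast_2d(uv).astype(float)
    r=np.c_[(uv-[K[0,2],K[1,2]])/[K[0,0],K[1,1]],np.ones(len(uv))]@d["R"]
    o=-d["R"].T@d["t"]; return (o+r*((h-o[2])/r[:,2])[:,None])[:,:2]
def rect(P2):
    (c,s,a)=cv2.minAreaRect((P2*1000).astype(np.float32)); return np.round(c,1),np.round(s,1),round(a,2)
E
python3 - <<'E'
from h import *
for n,box in(("top",(300,185,375,245)),("scene",(265,170,350,235))):
    d=dict(np.load(n+".npz")); P=cloud(d); m=np.zeros((400,640),bool); m[box[1]:box[3],box[0]:box[2]]=1
    px=d["pixels"].astype(int); lum=px.sum(2)/3; Z=P[...,2]
    lid=m&(Z>.062)&(Z<.082)&(lum>90); v,u=np.nonzero(lid); Q=ray(d,np.c_[u,v],.071)
    print(n,"lid",lid.sum(),np.nanmedian(Z[lid]),rect(Q))
    ha=m&(lum<75)&(Z>.09); v,u=np.nonzero(ha); Q=ray(d,np.c_[u,v],.109)
    print("handle",ha.sum(),np.nanmedian(Z[ha]),rect(Q),Q.mean(0))
    wx=(185,188,298,268) if n=="top" else (350,155,490,230)
    m[:]=0; m[wx[1]:wx[3],wx[0]:wx[2]]=1
    sl=m&(Z>.02)&(Z<.04); v,u=np.nonzero(sl); Q=ray(d,np.c_[u,v],.03); print("slab",sl.sum(),np.nanmedian(Z[sl]),rect(Q))
    f=m&(Z>.048)&(Z<.066)&(lum<110); v,u=np.nonzero(f); Q=ray(d,np.c_[u,v],.058); print("fence",f.sum(),np.nanmedian(Z[f]),rect(Q))
    al=m&(Z>.015); v,u=np.nonzero(al); print("all",rect(P[al][:,:2]))
    g=m&(Z>.075)&(Z<.1);v,u=np.nonzero(g); Q=ray(d,np.c_[u,v],.09); print("grip",g.sum(),np.nanmedian(Z[g]),rect(Q),Q.mean(0))
    k=m&(lum>0)
d=dict(np.load("top.npz"));P=cloud(d)
for nm,(a,b,c,e) in dict(pot=(375,198,430,235),jar=(303,140,330,168),cup=(364,246,392,272),green=(225,130,283,182)).items():
    q=P[b:e,a:c].reshape(-1,3); q=q[q[:,2]>.04]; print(nm,np.round([q.min(0),q.max(0)],3).tolist())
a=d["pixels"][180:270,185:385,::-1]; s=np.load("scene.npz")["pixels"][150:240,260:490,::-1]
A=cv2.resize(a,(800,360),interpolation=2);B=cv2.resize(s,(800,240 if 0 else 240),interpolation=2)
cv2.imwrite("pics/crop.png",np.vstack([A,B][:2])[:600])
E
```

```text
top lid 1185 0.07049452436899552 (array([ 530.6, -155.6]), array([176.3, 108.1]), 79.73)
handle 64 0.1073625238892591 (array([ 531.1, -157.8]), array([96.6,  8.8]), 79.35) [ 0.53109179 -0.15721193]
slab 5029 0.02949376033228696 (array([468.3, 211.2]), array([371. , 277.2]), 87.56)
fence 324 0.05686252296070175 (array([517.5, 204.1]), array([329.2, 161.6]), 89.23)
all (array([468. , 209.5]), array([371.7, 287.6]), 86.03)
grip 65 0.0886977850350728 (array([526.5,  48.1]), array([14.8, 44.4]), 89.58) [0.52648347 0.04814091]
scene lid 1374 0.07100755742279274 (array([ 539.7, -158.2]), array([176.9, 115.3]), 79.1)
handle 101 0.10856612050908697 (array([ 539.5, -157.6]), array([97.8, 14.6]), 78.16) [ 0.53910836 -0.15770302]
slab 5131 0.030072282559285596 (array([493.7, 201.5]), array([359.1, 258.5]), 87.5)
fence 748 0.05692294879318388 (array([567.8, 216.1]), array([195.6, 350.1]), 10.29)
all (array([524.2, 201.8]), array([360.1, 329.8]), 87.43)
grip 83 0.08955264154499844 (array([539. ,  45.1]), array([17.7, 62.5]), 86.42) [0.53752357 0.04534152]
pot [[0.462, -0.487, 0.04], [0.565, -0.317, 0.094]]
jar [[0.725, -0.118, 0.04], [0.788, -0.053, 0.12]]
cup [[0.324, -0.343, 0.04], [0.393, -0.272, 0.099]]
green [[0.67, 0.052, 0.041], [0.849, 0.251, 0.119]]
```

View pics/crop.png

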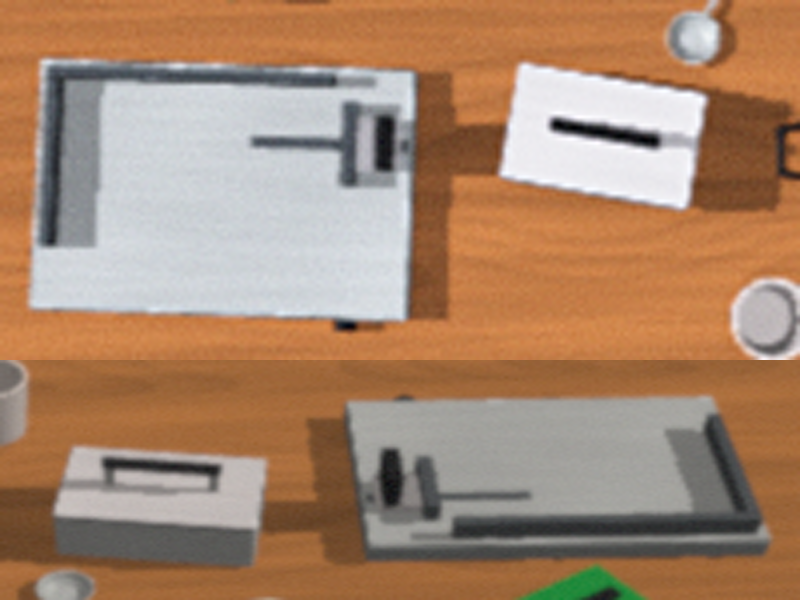

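The crop confirms the choice: a steel lid with a black bar. It also shows the L fences, and the stop at the right end with its black grip at crop (383,143). Next I refine the warmer's pose from its slab outline.

Run:
```python
from h import *
for n,wx in(("top",(180,185,300,270)),("scene",(345,155,490,232))):
    d=dict(np.load(n+".npz")); Z=cloud(d)[...,2]
    hsv=cv2.cvtColor(d["pixels"],cv2.COLOR_RGB2HSV); m=np.zeros((400,640),np.uint8)
    sub=(hsv[...,1]<80)&(Z>.022)&(Z<.04)&(hsv[...,2]>120)
    m[wx[1]:wx[3],wx[0]:wx[2]]=sub[wx[1]:wx[3],wx[0]:wx[2]]
    m=cv2.morphologyEx(m,cv2.MORPH_CLOSE,np.ones((13,13),np.uint8));m=cv2.morphologyEx(m,cv2.MORPH_OPEN,np.ones((9,9),np.uint8))
    c=max(cv2.findContours(m,0,1)[0],key=cv2.contourArea).reshape(-1,2)
    Q=ray(d,c,.03); r=rect(Q); print(n,r,"cam",(-d["R"].T@d["t"]).round(3))
    print((cv2.boxPoints(cv2.minAreaRect((Q*1000).astype(np.float32)))).round(1).tolist())
    # edge lines
    ctr=np.array(r[0])/1000; th=np.deg2rad(-2.0)
    for it in range(4):
        ex=np.array([np.cos(th),np.sin(th)]);ey=np.array([-ex[1],ex[0]]); L=(Q-ctr)@np.c_[ex,ey]
        out=[];ang=[]
        for ax,s,h in((0,1,.12),(0,-1,.12),(1,1,.18),(1,-1,.18)):
            k=(abs(s*L[:,ax]-h)<.012)&(abs(L[:,1-ax])<[.18,.12][1-(1-ax)]*.85 if 0 else (abs(s*L[:,ax]-h)<.012)&(abs(L[:,1-ax])<(.15 if ax==0 else .095)))
            if k.sum()<5: out.append(np.nan);continue
            vx,vy,x0,y0=cv2.fitLine((L[k]*1000).astype(np.float32),cv2.DIST_HUBER,0,.01,.01).ravel()
            p=(vx/vy if ax==0 else vy/vx); off=(x0-y0*p if ax==0 else y0-x0*p); out.append(off); ang.append((-p if ax==0 else p))
        if it<3: th+=ang[0]
        if it<3: ctr=ctr+ex*(out[0]+out[1])/2000+ey*(out[2]+out[3])/2000
    print("ctr",ctr,"th deg",np.rad2deg(th),"offs",np.round(out,1),"ang",np.round(np.rad2deg(ang),2))
    # fence / stop pixels in warmer frame from depth
    P=cloud(d)[wx[1]:wx[3],wx[0]:wx[2]].reshape(-1,3); L=(P[:,:2]-ctr)@np.c_[ex,ey]*1000
    f=(P[:,2]>.053)&(P[:,2]<.064)
    k=f&(L[:,0]>85)&(L[:,1]<140)&(L[:,1]>-90); print("long fence x pct",np.percentile(L[k,0],[5,50,95]).round(1))
    k=f&(L[:,1]>140)&(L[:,0]<85); print("short y pct",np.percentile(L[k,1],[5,50,95]).round(1))
    k=(P[:,2]>.085)&(P[:,2]<.098); print("grip",k.sum(),L[k].mean(0),np.percentile(L[k],[3,97],axis=0).round(1).tolist())
```

```text
top (array([486.8, 204.1]), array([358.4, 239.2]), 87.68) cam [ 0.414 -0.101  1.948]
[[360.0, 29.899999618530273], [599.0, 20.299999237060547], [613.5, 378.29998779296875], [374.5, 388.0]]
ctr [0.48689278 0.20413473] th deg -2.510196981346336 offs [ 117.7 -117.7  177.2 -177.2] ang [-0.   -0.03  0.08 -0.09]
long fence x pct [100.5 106.1 111.6]
short y pct [156.  160.9 167.2]
grip 53 [  45.07500491 -154.57987627] [[24.3, -161.9], [66.7, -146.1]]
scene (array([492.3, 200.1]), array([347.4, 235.9]), 87.31) cam [ 1.588 -0.209  1.232]
[[366.3999938964844, 32.099998474121094], [601.9000244140625, 21.0], [618.2999877929688, 368.1000061035156], [382.70001220703125, 379.1000061035156]]Traceback (most recent call last):
  File "<stdin>", line 21, in <module>
IndexError: list index out of range
```

Request:
carry_out(
  commands=[
    [0.6,0,0,0,0,0,-0.97],
    [0.6,0,0,0,0,0,-0.97],
    [0.6,0,0,0,0,0,-0.97],
    [0.6,0,0,0,0,0,-0.97],
    [0.6,0,0,0,0,0,-0.97],
    [0.6,0,0,0,0,0,-0.97],
  ],
  squeeze=30,
)

```text
clock: 0.7
position: [0.1392, -0.609, 0.2263]
ee_rot: [-2.886, -1.239, -0.0]
force: [-0.5, -0.4, 0.3]
width: 0.607
gripper_force: 0.0
```

Request:
carry_out(
  commands=[
    [0.6,0,0,0,0,0,-0.97],
    [0.6,0,0,0,0,0,-0.97],
    [0.6,0,0,0,0,0,-0.97],
    [0.6,0,0,0,0,0,-0.97],
    [0.6,0,0,0,0,0,-0.97],
    [0.6,0,0,0,0,0,-0.97],
    [0.6,0,0,0,0,0,0],
    [0.6,0,0,0,0,0,0],
  ],
)

```text
clock: 1.5
position: [0.1392, -0.6092, 0.2264]
ee_rot: [-2.417, -2.006, -0.001]
force: [0.4, 0.4, -0.7]
width: 0.602
gripper_force: 0.0
```

```bash
cat > go.py <<'E'
# go.py x y z yaw_deg_of_tool_y : shift in tool axes (units .025) and turn needed (units .1 rad)
import sys; from h import *; from cell import arm
s=arm.observe(); R=Ro.from_rotvec(s["ee_rot"]).as_matrix(); x,y,z,a=map(float,sys.argv[1:5]); a=np.deg2rad(a)
Y=np.array([np.cos(a),np.sin(a),0]);Zt=np.array([0,0,-1]);X=np.cross(Y,Zt)
print("t",round(s["clock"],2),"pos",s["position"].round(4),"ydeg",np.rad2deg(np.arctan2(R[1,1],R[0,1])).round(2),"tilt",R[:2,2].round(4),"F",s["force"].round(1),"w",round(s["width"],3),"gf",round(s["gripper_force"],1),"q7",s["joints"][6].round(2))
print("turn/.1:",(Ro.from_matrix(R.T@np.c_[X,Y,Zt]).as_rotvec()/.1).round(2)," shift/.025 now:",(R.T@(np.array([x,y,z])-s["position"])/.025).round(2))
E
python3 go.py 0.531 -0.156 0.2 -10.3
```

```text
t 1.5 pos [ 0.1392 -0.6092  0.2264] ydeg -10.6 tilt [-0.      0.0006] F [ 0.4  0.4 -0.7] w 0.602 gf 0.0 q7 0.98
turn/.1: [-0.   -0.01 -0.05]  shift/.025 now: [20.7  12.07  1.07]
```

Request:
carry_out(
  commands=[
    [0.6,0.86,0.5,0,0,0,-0.05],
    [0.6,0.86,0.5,0,0,0,0],
    [0.6,0.86,0.5,0,0,0,0],
    [0.6,0.86,0.5,0,0,0,0],
    [0.6,0.86,0.5,0,0,0,0],
    [0.6,0.86,0.5,0,0,0,0],
    [0.6,0.86,0.5,0,0,0,0],
    [0.6,0.86,0.5,0,0,0,0],
  ],
)

```text
clock: 2.3
position: [0.2687, -0.4568, 0.2268]
ee_rot: [2.412, 2.013, -0.0]
force: [-0.4, -0.2, -0.3]
width: 0.599
gripper_force: 0.0
```

Request:
carry_out(
  commands=[
    [0.6,0.86,0.5,0,0,0,0],
    [0.6,0.86,0.5,0,0,0,0],
    [0.6,0.86,0.5,0,0,0,0],
    [0.6,0.86,0.5,0,0,0,0],
    [0.6,0.86,0.5,0,0,0,0],
    [0.6,0.86,0.5,0,0,0,0],
    [0.6,0.86,0.5,0,0,0,0],
    [0.6,0.86,0.5,0,0,0,0],
  ],
)

```text
clock: 3.1
position: [0.3974, -0.3051, 0.2268]
ee_rot: [2.412, 2.013, -0.0]
force: [0.1, -0.3, 0.9]
width: 0.602
gripper_force: 0.0
```

Request:
carry_out(
  commands=[
    [0.6,0.86,0.5,0,0,0,0],
    [0.6,0.86,0.5,0,0,0,0],
    [0.6,0.86,0.5,0,0,0,0],
    [0.6,0.86,0.5,0,0,0,0],
    [0.6,0.86,0.5,0,0,0,0],
    [0.6,0.86,0.5,0,0,0,0],
    [0.6,0.4,0.3,0,0,0,0],
    [0.6,0,0,0,0,0,0],
  ],
)

```text
clock: 3.9
position: [0.5036, -0.1823, 0.2267]
ee_rot: [-2.408, -2.018, -0.001]
force: [-1.1, -0.8, 0.2]
width: 0.601
gripper_force: 0.0
```

```bash
python3 go.py 0.532 -0.156 0.085 -10.3
```

```text
t 3.9 pos [ 0.5036 -0.1823  0.2267] ydeg -10.07 tilt [0.0005 0.0006] F [-1.1 -0.8  0.2] w 0.601 gf 0.0 q7 -0.09
turn/.1: [ 0.   -0.01  0.04]  shift/.025 now: [1.23 0.93 5.67]
```

Request:
carry_out(
  commands=[
    [0.6,0.62,0.46,0,0,0,0.04],
    [0.6,0.61,0.47,0,0,0,0],
    [0.6,0,0,0.9,0,0,0],
    [0.6,0,0,0.9,0,0,0],
    [0.6,0,0,0.9,0,0,0],
    [0.6,0,0,0.9,0,0,0],
    [0.6,0,0,0.4,0,0,0],
    [0.6,0,0,0,0,0,0],
  ],
)

```text
clock: 4.7
position: [0.5295, -0.1586, 0.1256]
ee_rot: [-2.413, -2.008, 0.003]
force: [0.6, 0.0, 0.5]
width: 0.6
gripper_force: 0.0
```

```bash
python3 go.py 0.532 -0.156 0.085 -10.3
python3 - <<'E'
from cell import arm; import cv2
d=arm.get_image("scene"); cv2.imwrite("pics/g.png",cv2.resize(d["pixels"][100:240,220:380,::-1],(640,560),interpolation=2))
E
```

```text
t 4.7 pos [ 0.5295 -0.1586  0.1256] ydeg -10.47 tilt [-0.0029  0.    ] F [0.6 0.  0.5] w 0.6 gf 0.0 q7 -0.23
turn/.1: [-0.03  0.   -0.03]  shift/.025 now: [0.12 0.09 1.62]
```

View pics/g.png

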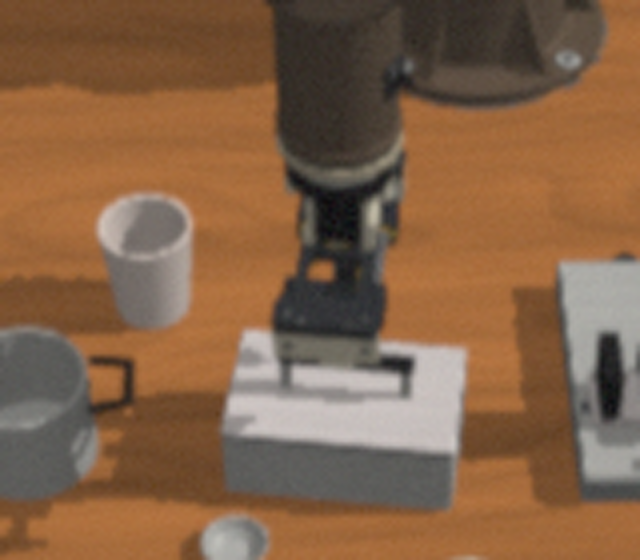

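The gripper at crop (330,340) straddles the handle bar (crop 285–413, row 362). Descending now.

Request:
carry_out(
  commands=[
    [0.6,0.12,0.09,0.5,0,0,0],
    [0.6,0,0,0.6,0,0,0],
    [0.6,0,0,0.5,0,0,0],
    [0.6,0,0,0,0,0,0],
    [0,0,0,0,0,0,0],
    [0,0,0,0,0,0,0],
    [0,0,0,0,0,0,0],
    [0,0,0,0,0,0,0],
  ],
  squeeze=30,
)

```text
clock: 5.55
position: [0.534, -0.1551, 0.0872]
ee_rot: [2.413, 2.011, 0.001]
force: [0.3, -0.4, 0.0]
width: 0.3
gripper_force: 0.0
```

```bash
python3 go.py 0.532 -0.156 0.085 -10.3
```

```text
t 5.55 pos [ 0.534  -0.1551  0.0872] ydeg -10.38 tilt [ 0.0008 -0.0003] F [ 0.3 -0.4  0. ] w 0.3 gf 0.0 q7 -0.27
turn/.1: [ 0.01  0.   -0.01]  shift/.025 now: [-0.05 -0.07  0.09]
```

Request:
carry_out(
  commands=[
    [0,0,0,0,0,0,0],
    [0,0,0,0,0,0,0],
    [0,0,0,0,0,0,0],
    [0,0,0,0,0,0,0],
    [0,0,0,0,0,0,0],
    [0,0,0,0,0,0,0],
  ],
  squeeze=40,
)

```text
clock: 6.15
position: [0.5332, -0.155, 0.0867]
ee_rot: [-2.413, -2.011, 0.001]
force: [-4.9, 0.1, 3.0]
width: 0.151
gripper_force: 40.0
```

Request:
carry_out(
  commands=[
    [0,0,0,-0.3,0,0,0],
    [0,0,0,-0.6,0,0,0],
    [0,0,0,-0.6,0,0,0],
    [0,0,0,-0.6,0,0,0],
    [0,0,0,-0.6,0,0,0],
    [0,0,0,-0.6,0,0,0],
    [0,0,0,-0.6,0,0,0],
    [0,0,0,-0.6,0,0,0],
  ],
)

```text
clock: 6.95
position: [0.5336, -0.1549, 0.1997]
ee_rot: [-2.413, -2.012, -0.0]
force: [0.4, -0.1, -7.1]
width: 0.146
gripper_force: 40.0
```

Request:
carry_out(
  commands=[
    [0,0,0,-0.6,0,0,0],
    [0,0,0,-0.3,0,0,0],
    [0,0,0,0,0,0,0],
    [0,0,0,0,0,0,0],
  ],
)

```text
clock: 7.35
position: [0.5333, -0.155, 0.2211]
ee_rot: [-2.413, -2.011, 0.001]
force: [0.4, -0.7, -5.4]
width: 0.146
gripper_force: 40.0
```

```bash
cat > look.py <<'E'
import sys; from h import *; from cell import arm
d=arm.get_image("top"); np.savez("l.npz",**d); cv2.imwrite(sys.argv[1],cv2.resize(d["pixels"][170:270,180:380,::-1],(800,400),interpolation=2))
E
python3 go.py 0.5 0.26 0.21 -2.5; python3 look.py pics/l1.png
```

```text
t 7.35 pos [ 0.5333 -0.155   0.2211] ydeg -10.38 tilt [-0.0007  0.0001] F [ 0.4 -0.7 -5.4] w 0.146 gf 40.0 q7 -0.18
turn/.1: [-0.01 -0.   -1.37]  shift/.025 now: [16.09 -4.3   0.45]
```

View pics/l1.png

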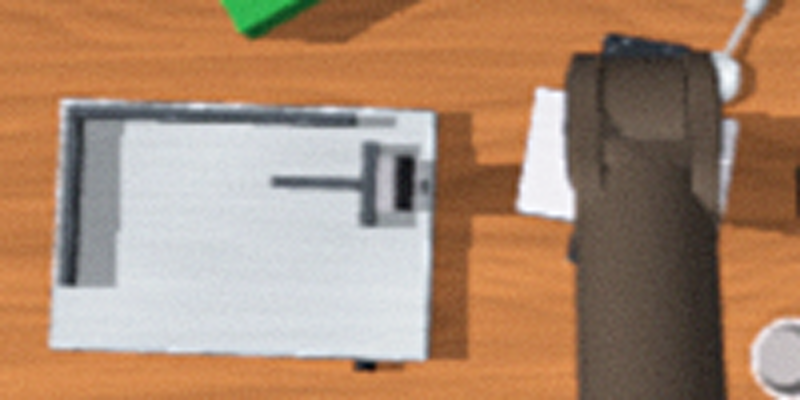

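The pan is lifted at top crop (625,155), level, and weighs about 5.5 N. Turning it to the warmer's yaw and carrying it over.

Request:
carry_out(
  commands=[
    [0,0,0,0,0,0,-0.35],
    [0,0,0,0,0,0,-0.5],
    [0,0,0,0,0,0,-0.5],
    [0,0.3,0,0,0,0,0],
    [0,0.6,-0.1,0,0,0,0],
    [0,0.8,-0.1,0,0,0,0],
    [0,0.8,-0.1,0,0,0,0],
    [0,0.8,-0.1,0,0,0,0],
  ],
)

```text
clock: 8.2
position: [0.5269, -0.0697, 0.2216]
ee_rot: [-2.272, -2.169, -0.0]
force: [-0.3, 0.1, -5.7]
width: 0.145
gripper_force: 40.0
```

Request:
carry_out(
  commands=[
    [0,0.8,-0.1,0,0,0,0],
    [0,0.8,-0.1,0,0,0,0],
    [0,0.8,-0.1,0,0,0,0],
    [0,0.8,-0.1,0,0,0,0],
    [0,0.8,-0.1,0,0,0,0],
    [0,0.8,-0.1,0,0,0,0],
    [0,0.8,-0.1,0,0,0,0],
    [0,0.8,-0.1,0,0,0,0],
  ],
)

```text
clock: 9.0
position: [0.5138, 0.0909, 0.2216]
ee_rot: [-2.272, -2.169, 0.0]
force: [-0.2, 0.0, -6.5]
width: 0.149
gripper_force: 40.0
```

Request:
carry_out(
  commands=[
    [0,0.8,0,0,0,0,0],
    [0,0.8,0,0,0,0,0],
    [0,0.8,0,0,0,0,0],
    [0,0.8,0,0,0,0,0],
    [0,0.8,0,0,0,0,0],
    [0,0.6,0,0,0,0,0],
    [0,0.3,0,0,0,0,0],
    [0,0,0,0,0,0,0],
  ],
)

```text
clock: 9.8
position: [0.5199, 0.2125, 0.2216]
ee_rot: [-2.27, -2.171, -0.0]
force: [0.1, 0.3, -6.4]
width: 0.148
gripper_force: 40.0
```

```bash
python3 go.py 0.5233 0.2575 0.12 -2.5
```

```text
t 9.8 pos [0.5199 0.2125 0.2216] ydeg -2.54 tilt [-0.0003  0.0005] F [ 0.1  0.3 -6.4] w 0.148 gf 40.0 q7 -0.77
turn/.1: [-0.   -0.   -0.01]  shift/.025 now: [1.8  0.06 4.07]
```

Over the plate; finish the shift and lower.

Request:
carry_out(
  commands=[
    [0,0.5,0.03,0,0,0,0],
    [0,0.8,0.03,0.2,0,0,0],
    [0,0.5,0,0.5,0,0,0],
    [0,0,0,0.8,0,0,0],
    [0,0,0,0.8,0,0,0],
    [0,0,0,0.8,0,0,0],
    [0,0,0,0.5,0,0,0],
    [0,0,0,0.2,0,0,0],
  ],
)

```text
clock: 10.6
position: [0.5234, 0.2552, 0.1249]
ee_rot: [-2.272, -2.169, 0.004]
force: [0.1, -1.0, -6.0]
width: 0.144
gripper_force: 40.0
```

```bash
python3 go.py 0.5233 0.2575 0.118 -2.5
```

```text
t 10.6 pos [0.5234 0.2552 0.1249] ydeg -2.66 tilt [-0.0023 -0.0014] F [ 0.1 -1.  -6. ] w 0.144 gf 40.0 q7 -0.91
turn/.1: [-0.02  0.01 -0.03]  shift/.025 now: [ 0.09 -0.01  0.28]
```

Request:
carry_out(
  commands=[
    [0,0,0,0.1,0,0,0],
    [0,0,0,0.1,0,0,0],
    [0,0,0,0.08,0,0,0],
    [0,0,0,0,0,0,0],
  ],
)

```text
clock: 11.0
position: [0.5243, 0.2559, 0.12]
ee_rot: [2.272, 2.169, 0.001]
force: [0.4, -0.2, -6.4]
width: 0.145
gripper_force: 40.0
```

```bash
python3 go.py 0.5358 0.2690 0.117 -2.5
```

```text
t 11.0 pos [0.5243 0.2559 0.12  ] ydeg -2.65 tilt [0.0006 0.0002] F [ 0.4 -0.2 -6.4] w 0.145 gf 40.0 q7 -0.91
turn/.1: [ 0.01 -0.   -0.03]  shift/.025 now: [0.54 0.44 0.12]
```

Request:
carry_out(
  commands=[
    [0,0,0,0.06,0,0,-0.03],
    [0,0,0,0.06,0,0,0],
    [0,0,0,0,0,0,0],
    [0,0,0,0,0,0,0],
  ],
)

```text
clock: 11.4
position: [0.5242, 0.2559, 0.1168]
ee_rot: [2.269, 2.173, 0.0]
force: [0.1, 0.5, -5.7]
width: 0.143
gripper_force: 40.0
```

```bash
python3 go.py 0.5358 0.2690 0.117 -2.5
```

```text
t 11.4 pos [0.5242 0.2559 0.1168] ydeg -2.47 tilt [0.0002 0.0001] F [ 0.1  0.5 -5.7] w 0.143 gf 40.0 q7 -0.91
turn/.1: [ 0.   -0.    0.01]  shift/.025 now: [ 0.54  0.44 -0.01]
```

Request:
carry_out(
  commands=[
    [0,0,0,0.04,0,0,0],
    [0,0,0,0,0,0,0],
    [0,0,0,0,0,0,0],
  ],
)

```text
clock: 11.7
position: [0.5241, 0.2559, 0.1166]
ee_rot: [2.268, 2.173, 0.0]
force: [-3.5, -2.9, 6.3]
width: 0.149
gripper_force: 40.0
```

Request:
carry_out(
  commands=[
    [0,0,0,0.04,0,0,0],
    [0,0,0,0,0,0,0],
    [0,0,0,0,0,0,0],
  ],
)

```text
clock: 12.0
position: [0.5241, 0.2559, 0.1166]
ee_rot: [2.268, 2.172, 0.001]
force: [-6.3, -5.2, 15.9]
width: 0.151
gripper_force: 40.0
```

Contact with the plate at z = 0.1166. Easing the load and pushing toward the long fence.

Request:
carry_out(
  commands=[
    [0,0,0,-0.05,0,0,0],
    [0,0,0.12,0,0,0,0],
    [0,0,0.12,0,0,0,0],
    [0,0,0.1,0,0,0,0],
    [0,0,0,0,0,0,0],
  ],
)

```text
clock: 12.5
position: [0.5292, 0.2558, 0.1187]
ee_rot: [-2.267, -2.174, 0.007]
force: [-23.6, -9.1, 38.1]
width: 0.146
gripper_force: 40.0
```

Request:
carry_out(
  commands=[
    [0,0,0.06,0,0,0,0],
    [0,0,0,0,0,0,0],
    [0,0,0,0,0,0,0],
  ],
)

```text
clock: 12.8
position: [0.5305, 0.2558, 0.1191]
ee_rot: [-2.267, -2.174, 0.006]
force: [-24.5, -10.4, 42.7]
width: 0.144
gripper_force: 40.0
```

```bash
python3 go.py 0.5358 0.2690 0.117 -2.5
```

```text
t 12.8 pos [0.5305 0.2558 0.1191] ydeg -2.38 tilt [-0.0035 -0.0022] F [-24.5 -10.4  42.7] w 0.144 gf 40.0 q7 -0.9
turn/.1: [-0.03  0.02  0.02]  shift/.025 now: [0.54 0.19 0.08]
```

The push from the handle tipped and jammed the leading edge: the TCP rose 2.5 mm and Fz reached 43 N. I'll unload, let go so the pan settles flat, and look.

Request:
carry_out(
  commands=[
    [0,0,-0.06,-0.05,0,0,0],
    [0,0,-0.06,-0.05,0,0,0],
    [0,0,0,0,0,0,0],
  ],
)

```text
clock: 13.1
position: [0.5312, 0.2556, 0.1183]
ee_rot: [2.269, 2.173, 0.0]
force: [-0.1, 0.4, -6.1]
width: 0.142
gripper_force: 40.0
```

Request:
carry_out(
  commands=[
    [0.5,0,0,0,0,0,0],
    [0.5,0,0,0,0,0,0],
    [0.5,0,0,0,0,0,0],
    [0.5,0,0,0,0,0,0],
  ],
)

```text
clock: 13.5
position: [0.5317, 0.2557, 0.1187]
ee_rot: [2.269, 2.173, 0.002]
force: [0.1, 0.6, 0.4]
width: 0.448
gripper_force: 0.0
```

```bash
python3 go.py 0.5358 0.2690 0.117 -2.5
python3 - <<'E'
from h import *; from cell import arm
im=[]
for n,b in(("scene",(340,130,500,240)),("top",(180,180,300,270))):
    d=arm.get_image(n); np.savez(n+"1.npz",**d); im.append(cv2.resize(d["pixels"][b[1]:b[3],b[0]:b[2],::-1],(400,290),interpolation=2))
cv2.imwrite("pics/p1.png",np.hstack(im))
E
```

```text
t 13.5 pos [0.5317 0.2557 0.1187] ydeg -2.48 tilt [0.0009 0.0005] F [0.1 0.6 0.4] w 0.448 gf 0.0 q7 -0.91
turn/.1: [ 0.01 -0.01  0.  ]  shift/.025 now: [0.54 0.14 0.07]
```

View pics/p1.png

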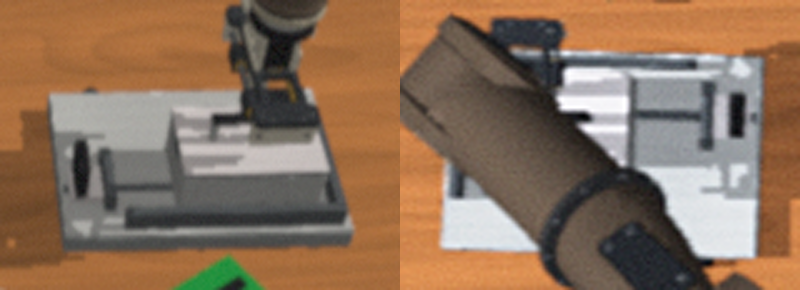

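The pan stands flat on the plate and is free. It is about 4 mm from the long fence and 13 mm from the short one, and the stop is clear. I'll push it ungripped: one finger against the handle's -x side until the long fence stops it.

Request:
carry_out(
  commands=[
    [0.45,0,0.2,0,0,0,0],
    [0.45,0,0.2,0,0,0,0],
    [0.45,0,0.1,0,0,0,0],
    [0.45,0,0.04,0,0,0,0],
    [0.45,0,0.04,0,0,0,0],
    [0.45,0,0,0,0,0,0],
  ],
)

```text
clock: 14.2
position: [0.5447, 0.2551, 0.1183]
ee_rot: [-2.268, -2.173, 0.002]
force: [-5.7, -0.4, 2.8]
width: 0.451
gripper_force: 2.5
```

Request:
carry_out(
  commands=[
    [0.45,0,0.04,0,0,0,0],
    [0.45,0,0.04,0,0,0,0],
    [0.45,0,0,0,0,0,0],
  ],
)

```text
clock: 14.5
position: [0.5467, 0.2551, 0.1184]
ee_rot: [-2.268, -2.173, 0.002]
force: [-5.0, 0.5, 2.9]
width: 0.451
gripper_force: 2.6
```

Sliding friction is high (about 0.6) and the handle is a high push point, so I'll push low with closed fingers instead. First the -y end, toward the short fence.

Request:
carry_out(
  commands=[
    [0.45,0,-0.5,0,0,0,0],
    [0.45,0,0,-0.6,0,0,0],
    [0.45,0,0,-1,0,0,0],
    [0.45,0,0,-1,0,0,0],
    [0,-0.5,0,-0.7,0,0,0],
    [0,-1,0,0,0,0,0],
    [0,-1,0,0,0,0,0],
    [0,-1,0,0,0,0,0],
  ],
)

```text
clock: 15.3
position: [0.5317, 0.1672, 0.2025]
ee_rot: [2.267, 2.172, 0.003]
force: [-0.0, -0.8, 0.0]
width: 0.153
gripper_force: 0.0
```

Request:
carry_out(
  commands=[
    [0,-1,0,0,0,0,0],
    [0,-0.2,0,0,0,0,0],
    [0,0,0,0,0,0,0],
    [0,0,0,0,0,0,0],
    [0,0,0,0,0,0,0],
  ],
)

```text
clock: 15.8
position: [0.53, 0.1395, 0.2014]
ee_rot: [-2.267, -2.175, -0.002]
force: [0.5, -0.1, -0.8]
width: 0.003
gripper_force: 0.0
```

```bash
python3 go.py 0.529 0.136 0.07 -2.5
cat > pan.py <<'E'
from h import *; from cell import arm
d=arm.get_image("scene"); np.savez("s.npz",**d); P=cloud(d); lum=d["pixels"].mean(2)
W=np.array([.4869,.2041]); t=np.deg2rad(-2.5); E=np.array([[np.cos(t),-np.sin(t)],[np.sin(t),np.cos(t)]])
L=(P[...,:2]-W)@E*1000
m=(abs(P[...,2]-.101)<.006)&(lum>120)&(L[...,0]<140)&(L[...,0]>-60)&(abs(L[...,1])<190)
m=cv2.morphologyEx(m.astype(np.uint8),cv2.MORPH_OPEN,np.ones((3,3),np.uint8)); 
v,u=np.nonzero(m); q=(ray(d,np.c_[u,v],.101)-W)@E*1000
print("lid n",m.sum(),"warmer frame: x range",np.percentile(q[:,0],[1,99]).round(1),"y range",np.percentile(q[:,1],[1,99]).round(1),rect(q/1000))
E
python3 pan.py
```

```text
t 15.8 pos [0.53   0.1395 0.2014] ydeg -2.36 tilt [0.0006 0.0008] F [ 0.5 -0.1 -0.8] w 0.003 gf 0.0 q7 -0.64
turn/.1: [ 0.01 -0.01  0.02]  shift/.025 now: [-0.15 -0.04  5.25]
lid n 1118 warmer frame: x range [-9.9 95.8] y range [-36. 136.] (array([42.1, 49.9]), array([108.3, 175.9]), 0.08)
```

Request:
carry_out(
  commands=[
    [0,0,0,0.8,0,0,0.02],
    [0,0,0,1,0,0,0],
    [0,0,0,1,0,0,0],
    [0,0,0,1,0,0,0],
    [0,0,0,1,0,0,0],
    [0,0,0,0.4,0,0,0],
    [0,0,0,0,0,0,0],
  ],
)

```text
clock: 16.55
position: [0.5291, 0.1384, 0.0699]
ee_rot: [-2.269, -2.171, 0.003]
force: [-0.0, -0.4, 0.6]
width: 0.005
gripper_force: 0.0
```

Request:
carry_out(
  commands=[
    [0,0.2,0,0,0,0,0],
    [0,0.2,0,0,0,0,0],
    [0,0.2,0,0,0,0,0],
    [0,0.2,0,0,0,0,0],
    [0,0,0,0,0,0,0],
  ],
)

```text
clock: 17.05
position: [0.5313, 0.1581, 0.0716]
ee_rot: [2.27, 2.17, 0.0]
force: [0.3, -1.6, 1.0]
width: 0.005
gripper_force: 1.1
```

Request:
carry_out(
  commands=[
    [0,0.1,0,0,0,0,0],
    [0,0.1,0,0,0,0,0],
    [0,0.1,0,0,0,0,0],
    [0,0,0,0,0,0,0],
  ],
)

```text
clock: 17.45
position: [0.5315, 0.1646, 0.0712]
ee_rot: [2.271, 2.169, -0.001]
force: [-0.8, -5.5, 4.2]
width: 0.002
gripper_force: 2.3
```

Request:
carry_out(
  commands=[
    [0,0.06,0,0,0,0,0],
    [0,0.06,0,0,0,0,0],
    [0,0.06,0,0,0,0,0],
    [0,0,0,0,0,0,0],
  ],
)

```text
clock: 17.85
position: [0.5317, 0.1688, 0.0712]
ee_rot: [2.271, 2.169, -0.001]
force: [-0.4, -6.1, 4.0]
width: 0.005
gripper_force: 2.8
```

Request:
carry_out(
  commands=[
    [0,0.04,0,0,0,0,0],
    [0,0.04,0,0,0,0,0],
    [0,0,0,0,0,0,0],
  ],
)

```text
clock: 18.15
position: [0.5318, 0.1705, 0.0712]
ee_rot: [2.271, 2.168, -0.002]
force: [-0.3, -7.1, 5.0]
width: 0.007
gripper_force: 3.3
```

Request:
carry_out(
  commands=[
    [0,0.04,0,0,0,0,0],
    [0,0.04,0,0,0,0,0],
    [0,0,0,0,0,0,0],
  ],
)

```text
clock: 18.45
position: [0.5318, 0.1705, 0.0712]
ee_rot: [2.271, 2.166, -0.006]
force: [-1.2, -12.6, 10.4]
width: 0.002
gripper_force: 6.3
```

Request:
carry_out(
  commands=[
    [0,0.04,0,0,0,0,0],
    [0,0,0,0,0,0,0],
  ],
)

```text
clock: 18.65
position: [0.5318, 0.1704, 0.0712]
ee_rot: [2.272, 2.165, -0.008]
force: [-2.6, -16.0, 11.5]
width: 0.002
gripper_force: 7.8
```

```bash
python3 pan.py
```

```text
lid n 722 warmer frame: x range [-5.7 96. ] y range [ 33.2 153.2] (array([41.8, 92.8]), array([123.6, 106.6]), 88.5)
```

Short fence reached (force jump at y = 0.1705). Backing off, then rotating to push the long side.

Request:
carry_out(
  commands=[
    [0,-0.5,0,0,0,0,0],
    [0,-0.2,0,-0.6,0,0,0],
    [0,0,0,-1,0,0,0],
    [0,0,0,-1,0,0,0],
    [0,0,0,-1,0,0,0],
    [0,0,0,-1,0,0,0],
    [0,0,0,-1,0,0,0],
    [0,0,0,0,0,0,-0.98],
  ],
)

```text
clock: 19.5
position: [0.5325, 0.1595, 0.2158]
ee_rot: [2.159, 2.279, 0.01]
force: [-0.0, -1.0, -0.5]
width: 0.004
gripper_force: 0.0
```

Request:
carry_out(
  commands=[
    [0,0,0,0,0,0,-0.98],
    [0,0,0,0,0,0,-0.98],
    [0,0,0,0,0,0,-0.98],
    [0,0,0,0,0,0,-0.98],
    [0,0,0,0,0,0,-0.98],
    [0,0,0,0,0,0,-0.98],
    [0,0,0,0,0,0,-0.98],
    [0,0,0,0,0,0,-0.98],
  ],
)

```text
clock: 20.3
position: [0.5307, 0.1582, 0.2122]
ee_rot: [1.12, 2.935, 0.002]
force: [0.6, -0.4, 0.2]
width: 0.008
gripper_force: 0.0
```

Request:
carry_out(
  commands=[
    [0,0,0,0,0,0,-0.98],
    [0,0,0,0,0,0,-0.98],
    [0,0,0,0,0,0,-0.98],
    [0,0,0,0,0,0,-0.98],
    [0,0,0,0,0,0,-0.98],
    [0,0,0,0,0,0,-0.98],
    [0,0,0,0,0,0,-0.98],
    [0,0,0,0,0,0,0],
  ],
)

```text
clock: 21.1
position: [0.5308, 0.1579, 0.2119]
ee_rot: [0.072, 3.14, 0.002]
force: [-0.3, -0.5, -0.1]
width: 0.009
gripper_force: 0.0
```

```bash
python3 go.py 0.4448 0.273 0.06 87.5; python3 pan.py
```

```text
t 21.1 pos [0.5308 0.1579 0.2119] ydeg 87.37 tilt [0.0004 0.0011] F [-0.3 -0.5 -0.1] w 0.009 gf 0.0 q7 0.71
turn/.1: [ 0.01  0.   -0.02]  shift/.025 now: [3.65 4.43 6.08]
lid n 1154 warmer frame: x range [-10.   95.5] y range [-19.9 152.5] (array([42.1, 66.3]), array([108.9, 175.8]), 0.12)
```

Request:
carry_out(
  commands=[
    [0,0.8,0.9,0,0,0,0],
    [0,0.8,0.9,0,0,0,0],
    [0,0.8,0.9,0,0,0,0],
    [0,0.8,0.9,0,0,0,0],
    [0,0.5,0.83,0,0,0,0],
    [0,0,0,0.8,0,0,0],
    [0,0,0,1,0,0,0],
    [0,0,0,1,0,0,0],
  ],
)

```text
clock: 21.95
position: [0.4438, 0.2731, 0.141]
ee_rot: [0.079, 3.139, 0.001]
force: [0.9, 0.6, -0.3]
width: 0.007
gripper_force: 0.0
```

Request:
carry_out(
  commands=[
    [0,0,0,1,0,0,0],
    [0,0,0,1,0,0,0],
    [0,0,0,1,0,0,0],
    [0,0,0,0.3,0,0,0],
    [0,0,0,0,0,0,0],
    [0,0,0,0,0,0,0],
  ],
)

```text
clock: 22.55
position: [0.4442, 0.2732, 0.0596]
ee_rot: [0.076, 3.14, 0.001]
force: [-0.1, -0.7, -0.4]
width: 0.006
gripper_force: 0.0
```

```bash
python3 go.py 0.468 0.272 0.058 87.5
```

```text
t 22.55 pos [0.4442 0.2732 0.0596] ydeg 87.22 tilt [0.001  0.0008] F [-0.1 -0.7 -0.4] w 0.006 gf 0.0 q7 0.27
turn/.1: [ 0.01  0.01 -0.05]  shift/.025 now: [-0.95 -0.    0.06]
```

Request:
carry_out(
  commands=[
    [0,-0.2,0,0,0,0,-0.05],
    [0,-0.2,0,0,0,0,0],
    [0,-0.2,0,0,0,0,0],
    [0,-0.1,0,0,0,0,0],
    [0,-0.1,0,0,0,0,0],
    [0,-0.06,0,0,0,0,0],
    [0,0,0,0,0,0,0],
  ],
)

```text
clock: 23.25
position: [0.4635, 0.2716, 0.0584]
ee_rot: [-0.066, -3.138, 0.001]
force: [-5.8, -1.1, 5.6]
width: 0.005
gripper_force: 3.4
```

Request:
carry_out(
  commands=[
    [0,-0.06,0,0,0,0,0],
    [0,-0.06,0,0,0,0,0],
    [0,0,0,0,0,0,0],
  ],
)

```text
clock: 23.55
position: [0.466, 0.2714, 0.0584]
ee_rot: [-0.065, -3.138, 0.002]
force: [-8.5, -1.7, 6.0]
width: 0.002
gripper_force: 4.1
```

Request:
carry_out(
  commands=[
    [0,-0.04,0,0,0,0,0],
    [0,-0.04,0,0,0,0,0],
    [0,0,0,0,0,0,0],
  ],
)

```text
clock: 23.85
position: [0.468, 0.2713, 0.0584]
ee_rot: [-0.065, -3.138, 0.002]
force: [-9.3, -2.3, 6.3]
width: 0.006
gripper_force: 4.3
```

Request:
carry_out(
  commands=[
    [0,-0.04,0,0,0,0,0],
    [0,-0.02,0,0,0,0,0],
    [0,0,0,0,0,0,0],
  ],
)

```text
clock: 24.15
position: [0.4693, 0.2712, 0.0584]
ee_rot: [-0.065, -3.138, 0.002]
force: [-8.9, -1.4, 7.1]
width: 0.009
gripper_force: 4.5
```

Request:
carry_out(
  commands=[
    [0,-0.04,0,0,0,0,0],
    [0,0,0,0,0,0,0],
  ],
)

```text
clock: 24.35
position: [0.4704, 0.2712, 0.0584]
ee_rot: [-0.065, -3.138, 0.002]
force: [-8.8, -1.3, 7.2]
width: 0.008
gripper_force: 4.4
```

Request:
carry_out(
  commands=[
    [0,-0.04,0,0,0,0,0],
    [0,0,0,0,0,0,0],
  ],
)

```text
clock: 24.55
position: [0.4714, 0.2711, 0.0583]
ee_rot: [-0.065, -3.138, 0.002]
force: [-8.9, -0.9, 6.9]
width: -0.0
gripper_force: 4.3
```

```bash
python3 pan.py
```

```text
lid n 1132 warmer frame: x range [ -0.6 104.5] y range [-19.8 152.7] (array([52., 66.]), array([106.6, 176.4]), 0.03)
```

Request:
carry_out(
  commands=[
    [0,-0.04,0,0,0,0,0],
    [0,0,0,0,0,0,0],
  ],
)

```text
clock: 24.8
position: [0.4724, 0.2711, 0.0584]
ee_rot: [-0.065, -3.138, 0.002]
force: [-8.6, -1.7, 7.1]
width: 0.008
gripper_force: 4.3
```

Request:
carry_out(
  commands=[
    [0,-0.04,0,0,0,0,0],
    [0,0,0,0,0,0,0],
  ],
)

```text
clock: 25.0
position: [0.4734, 0.271, 0.0583]
ee_rot: [-0.065, -3.138, 0.002]
force: [-9.5, -1.3, 7.0]
width: 0.008
gripper_force: 4.3
```

The lid's x went past the seated value with no force jump, so I'll check for tipping: fit the lid plane and look.

```bash
cat >> pan.py <<'E'
p=P[m>0]; k=np.isfinite(p).all(1); l=L[m>0][k]; A=np.c_[l/1000,np.ones(k.sum())]; c=np.linalg.lstsq(A,p[k][:,2],rcond=None)[0]
print("lid slope x,y",c[:2].round(4),"z med",np.median(p[k][:,2]).round(4))
E
python3 pan.py
python3 - <<'E'
from h import *
d=np.load("s.npz"); cv2.imwrite("pics/p2.png",cv2.resize(d["pixels"][120:245,345:495,::-1],(720,600),interpolation=2))
E
```

```text
lid n 1138 warmer frame: x range [ -0.9 105.6] y range [-19.8 152. ] (array([52.8, 66. ]), array([108.5, 176.2]), 0.23)
lid slope x,y [0.0055 0.0003] z med 0.101
```

View pics/p2.png

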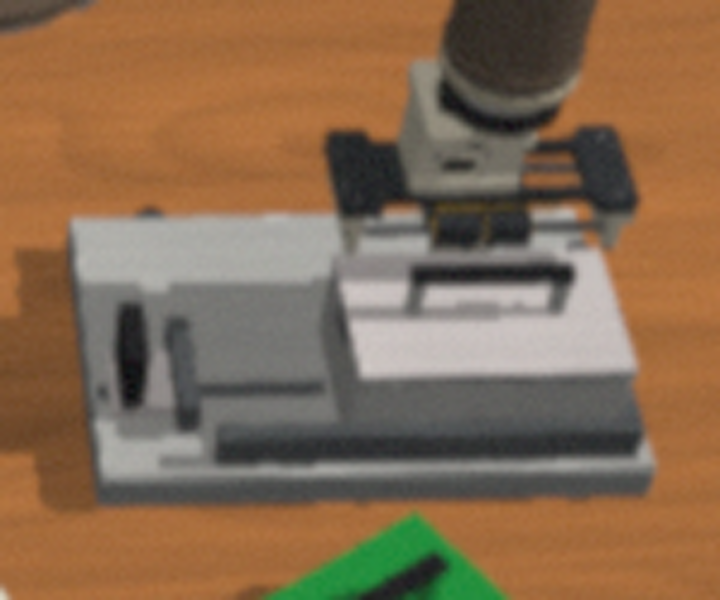

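The pan is flat (lid slope 0.005), so it is just sliding and the scene camera has an x bias. I'll compare the lid's front edge with the fence's inner top edge in the same view, which cancels that bias.

```bash
cat > gap.py <<'E'
from h import *
d=dict(np.load("s.npz")); g=cv2.GaussianBlur(d["pixels"].mean(2),(5,1),0); W=np.array([.4869,.2041]); t=np.deg2rad(-2.5); E=np.array([[np.cos(t),-np.sin(t)],[np.sin(t),np.cos(t)]])
def prof(x0,x1,zs): pass
for c in range(425,473,8):
    r=g[190:222,c]; D=np.diff(r)
    def sub(i): 
        a,b,e=D[i-1],D[i],D[i+1]; return 190+i+.5+(.5*(a-e)/(a-2*b+e) if a-2*b+e else 0)
    i1=np.argmin(D[2:16])+2; i2=np.argmin(D[i1+3:i1+14])+i1+3
    q=[((ray(d,[[c,sub(i)]],z)-W)@E*1000)[0,0].round(1) for i,z in((i1,.101),(i2,.058))]
    print(c,round(sub(i1),2),round(sub(i2),2),q,"gap",round(q[1]-q[0],1),r[i1:i1+16].astype(int).tolist())
E
python3 gap.py
```

```text
425 198.33 210.46 [np.float64(105.8), np.float64(116.6)] gap 10.8 [156, 109, 94, 93, 93, 94, 94, 95, 94, 89, 86, 82, 74, 54, 48, 50]
433 198.1 210.51 [np.float64(105.5), np.float64(117.5)] gap 12.0 [141, 100, 92, 94, 94, 94, 95, 94, 95, 94, 87, 83, 74, 57, 48, 49]
441 197.77 210.47 [np.float64(104.9), np.float64(118.1)] gap 13.2 [172, 128, 92, 94, 95, 96, 94, 96, 94, 92, 88, 84, 80, 73, 56, 50]
449 197.63 210.31 [np.float64(105.0), np.float64(118.1)] gap 13.1 [172, 122, 91, 95, 95, 95, 94, 94, 95, 91, 85, 82, 77, 68, 55, 51]
457 197.63 209.72 [np.float64(105.7), np.float64(116.5)] gap 10.8 [171, 123, 92, 92, 93, 93, 93, 94, 92, 90, 86, 82, 76, 63, 52, 49]
465 197.44 209.48 [np.float64(105.6), np.float64(116.2)] gap 10.6 [156, 108, 87, 90, 93, 94, 94, 93, 93, 90, 87, 82, 72, 56, 47, 48]
```

The fence outer edge reads 117 (true 112), so the view's bias is about +5. The inner edge is then about 105 and the lid edge 105.5, so the pan is within about 1 mm of flush. Pushing on until the force jumps.

Request:
carry_out(
  commands=[
    [0,-0.04,0,0,0,0,0],
    [0,0,0,0,0,0,0],
  ],
)

```text
clock: 25.25
position: [0.4738, 0.2712, 0.0583]
ee_rot: [-0.065, -3.137, 0.002]
force: [-9.9, -1.9, 7.5]
width: 0.004
gripper_force: 5.4
```

Request:
carry_out(
  commands=[
    [0,-0.04,0,0,0,0,0],
    [0,0,0,0,0,0,0],
  ],
)

```text
clock: 25.45
position: [0.4738, 0.2712, 0.0583]
ee_rot: [-0.064, -3.136, 0.003]
force: [-14.7, -1.2, 10.7]
width: 0.008
gripper_force: 7.2
```

Flush at the long fence. Backing off, rising, and verifying.

Request:
carry_out(
  commands=[
    [0,0.3,0,0,0,0,0],
    [0,0.5,0,0,0,0,0],
    [0,0,0,-0.8,0,0,0],
    [0,0,0,-1,0,0,0],
    [0,0,0,-1,0,0,0],
    [0,0,0,-1,0,0,0],
    [0,0,0,-1,0,0,0],
    [0,0,0,-1,0,0,0],
  ],
)

```text
clock: 26.25
position: [0.4572, 0.2719, 0.2044]
ee_rot: [0.067, 3.14, -0.0]
force: [0.5, 0.2, 0.0]
width: 0.006
gripper_force: 0.0
```

Request:
carry_out(
  commands=[
    [0,0,-1,0,0,0,0],
    [0,0,-1,0,0,0,0],
    [0,0,-1,0,0,0,0],
    [0,0,-1,0,0,0,0],
    [0,0,-1,0,0,0,0],
    [0,0,-1,0,0,0,0],
    [0,0,-1,0,0,0,0],
    [0,0,-1,0,0,0,0],
  ],
)

```text
clock: 27.05
position: [0.4486, 0.0712, 0.2034]
ee_rot: [0.067, 3.14, -0.001]
force: [0.3, 0.3, 0.5]
width: 0.006
gripper_force: 0.0
```

```bash
python3 pan.py
python3 - <<'E'
from h import *; from cell import arm
d=arm.get_image("top"); P=cloud(d); lum=d["pixels"].mean(2)
W=np.array([.4869,.2041]); t=np.deg2rad(-2.5); E=np.array([[np.cos(t),-np.sin(t)],[np.sin(t),np.cos(t)]])
L=(P[...,:2]-W)@E*1000
m=(abs(P[...,2]-.101)<.006)&(lum>120)&(L[...,0]<140)&(L[...,0]>-60)&(abs(L[...,1])<190)
v,u=np.nonzero(m); q=(ray(d,np.c_[u,v],.101)-W)@E; print("top lid",m.sum(),rect(q))
m=(P[...,2]>.083)&(P[...,2]<.095)&(L[...,1]<-100)&(L[...,1]>-180)&(lum<80); v,u=np.nonzero(m); q=(ray(d,np.c_[u,v],.09)-W)@E; print("grip",m.sum(),rect(q))
cv2.imwrite("pics/p3.png",cv2.resize(d["pixels"][180:270,180:300,::-1],(720,540),interpolation=2))
E
python3 go.py 0.524 0.004 0.075 87.5
```

```text
lid n 1122 warmer frame: x range [ -0.7 106.3] y range [-19.2 152.7] (array([53.1, 66.3]), array([108.8, 175.8]), 0.12)
lid slope x,y [0.005  0.0016] z med 0.1011
top lid 1013 (array([46.1, 66.8]), array([178.1, 107.8]), 89.99)
grip 43 (array([  46.4, -155.9]), array([44.4, 11.1]), 2.08)
t 27.15 pos [0.4487 0.0685 0.2029] ydeg 87.28 tilt [-0.0008 -0.0026] F [-0.2  0.6 -0.8] w 0.006 gf 0.0 q7 0.88
turn/.1: [-0.03 -0.01 -0.04]  shift/.025 now: [-3.13 -2.42  5.12]
```

View pics/p3.png

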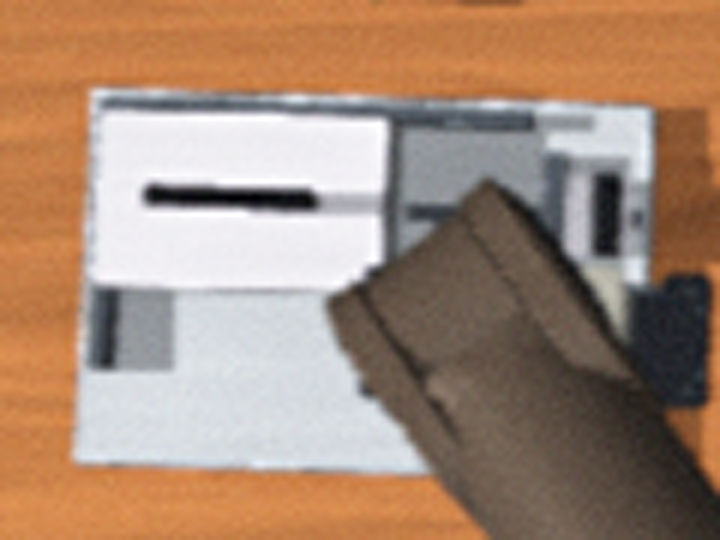

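The pan is seated: the top view gives (46.1, 66.8) mm against a target of (46, 67), square, with the lid at crop (240,200) against both fences. The stop grip is untouched at crop (607,215). Going behind it.

Request:
carry_out(
  commands=[
    [0,0,-0.85,0,0,0,-0.04],
    [0,0,-0.85,0,0,0,0],
    [0,0,-0.85,0,0,0,0],
    [0,-0.8,0,0,0,0,0],
    [0,-0.8,0,0,0,0,0],
    [0,-0.8,0,0,0,0,0],
    [0,-0.75,0,0,0,0,0],
    [0,0,0,0,0,0,0],
  ],
)

```text
clock: 27.95
position: [0.527, 0.0062, 0.2033]
ee_rot: [0.061, 3.14, 0.002]
force: [-0.3, 0.4, 0.1]
width: 0.007
gripper_force: 0.0
```

Request:
carry_out(
  commands=[
    [0,0,0,0.8,0,0,0],
    [0,0,0,1,0,0,0],
    [0,0,0,1,0,0,0],
    [0,0,0,1,0,0,0],
    [0,0,0,1,0,0,0],
    [0,0,0,0.3,0,0,0],
    [0,0,0,0,0,0,0],
    [0,0,0,0,0,0,0],
  ],
)

```text
clock: 28.75
position: [0.5256, 0.0059, 0.077]
ee_rot: [0.06, 3.14, 0.0]
force: [-0.2, 0.5, -0.2]
width: 0.005
gripper_force: 0.0
```

```bash
python3 go.py 0.528 0.112 0.075 87.5
```

```text
t 28.75 pos [0.5256 0.0059 0.077 ] ydeg 87.8 tilt [0.0011 0.0002] F [-0.2  0.5 -0.2] w 0.005 gf 0.0 q7 0.85
turn/.1: [0.   0.01 0.05]  shift/.025 now: [0.07 4.25 0.08]
```

Request:
carry_out(
  commands=[
    [0,0,0.2,0.04,0,0,0.05],
    [0,0,0.3,0,0,0,0],
    [0,0,0.3,0,0,0,0],
    [0,0,0.4,0,0,0,0],
    [0,0,0.4,0,0,0,0],
    [0,0,0.4,0,0,0,0],
    [0,0,0.4,0,0,0,0],
    [0,0,0,0,0,0,0],
  ],
)

```text
clock: 29.55
position: [0.5278, 0.0677, 0.0751]
ee_rot: [0.065, 3.141, 0.002]
force: [0.3, 0.5, -0.0]
width: 0.001
gripper_force: 0.0
```

Request:
carry_out(
  commands=[
    [0,0,0.3,0,0,0,0],
    [0,0,0.3,0,0,0,0],
    [0,0,0.2,0,0,0,0],
    [0,0,0.2,0,0,0,0],
    [0,0,0,0,0,0,0],
  ],
)

```text
clock: 30.05
position: [0.5288, 0.0913, 0.0749]
ee_rot: [-0.067, -3.141, -0.001]
force: [0.7, -0.5, -0.0]
width: 0.006
gripper_force: 0.0
```

Run:
```python
from h import *; from cell import arm
d=arm.get_image("scene"); cv2.imwrite("pics/p4.png",cv2.resize(d["pixels"][120:245,345:495,::-1],(720,600),interpolation=2))
```

```text
(no output)
```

View pics/p4.png

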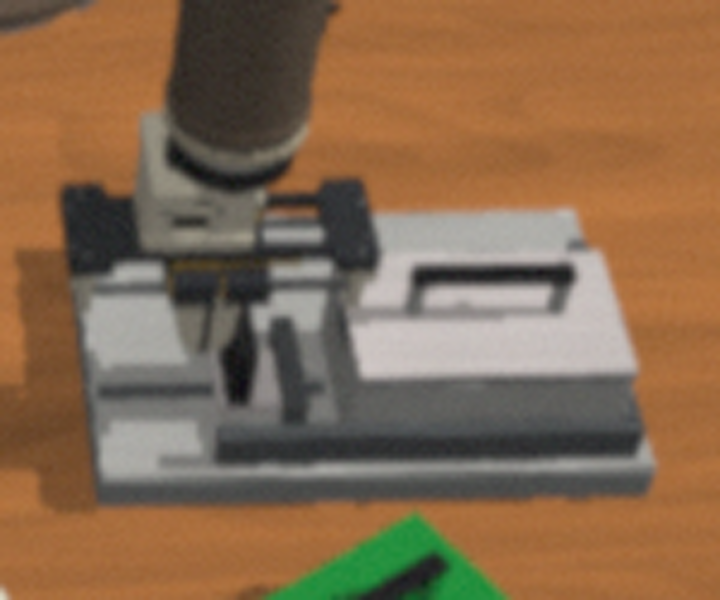

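The stop is moving: grip at crop (240,365), face bar at (290,370), and the gap to the pan end at (345) is still open. I'll raise the tool slightly for clearance to the pan handle and continue.

Request:
carry_out(
  commands=[
    [0,0,0,-0.15,0,0,0],
    [0,0,0.2,0,0,0,0],
    [0,0,0.2,0,0,0,0],
    [0,0,0.1,0,0,0,0],
    [0,0,0.1,0,0,0,0],
    [0,0,0,0,0,0,0],
  ],
)

```text
clock: 30.7
position: [0.53, 0.1059, 0.079]
ee_rot: [0.068, 3.14, 0.001]
force: [1.2, -0.9, 3.2]
width: 0.005
gripper_force: 1.4
```

Request:
carry_out(
  commands=[
    [0,0,0.08,0,0,0,0],
    [0,0,0.08,0,0,0,0],
    [0,0,0,0,0,0,0],
  ],
)

```text
clock: 31.0
position: [0.5302, 0.1095, 0.0789]
ee_rot: [0.069, 3.14, 0.001]
force: [2.3, -1.3, 4.5]
width: 0.007
gripper_force: 1.9
```

```bash
cat > st.py <<'E'
from h import *; from cell import arm
d=arm.get_image("scene"); P=cloud(d); lum=d["pixels"].mean(2)
W=np.array([.4869,.2041]); t=np.deg2rad(-2.5); E=np.array([[np.cos(t),-np.sin(t)],[np.sin(t),np.cos(t)]])
L=(P[...,:2]-W)@E*1000; Z=P[...,2]
m=(abs(Z-.059)<.004)&(L[...,0]>5)&(L[...,0]<85)&(L[...,1]>-135)&(L[...,1]<0)
v,u=np.nonzero(m); print("bar top",m.sum(),np.percentile(L[m][:,1],[2,10,50,90,98]).round(1))
E
python3 st.py; python3 pan.py
```

```text
bar top 89 [-78.4 -70.6 -37.5 -21.6 -20.6]
lid n 1054 warmer frame: x range [  3.3 106.8] y range [-19.3 152.1] (array([52.4, 66. ]), array([175.6, 109.5]), 89.28)
lid slope x,y [0.0084 0.001 ] z med 0.101
```

Request:
carry_out(
  commands=[
    [0,0,0.08,0,0,0,0],
    [0,0,0.08,0,0,0,0],
    [0,0,0.06,0,0,0,0],
    [0,0,0,0,0,0,0],
  ],
)

```text
clock: 31.5
position: [0.5304, 0.1148, 0.0789]
ee_rot: [0.069, 3.14, 0.0]
force: [1.2, -2.0, 5.8]
width: 0.005
gripper_force: 2.3
```

Request:
carry_out(
  commands=[
    [0,0,0.04,0,0,0,0],
    [0,0,0.04,0,0,0,0],
    [0,0,0,0,0,0,0],
  ],
)

```text
clock: 31.8
position: [0.5305, 0.1166, 0.0789]
ee_rot: [0.069, 3.14, -0.0]
force: [1.8, -1.7, 6.2]
width: 0.007
gripper_force: 2.5
```

Request:
carry_out(
  commands=[
    [0,0,0.04,0,0,0,0],
    [0,0,0.04,0,0,0,0],
    [0,0,0,0,0,0,0],
  ],
)

```text
clock: 32.1
position: [0.5306, 0.1172, 0.0788]
ee_rot: [0.071, 3.141, -0.004]
force: [0.7, -6.3, 8.8]
width: -0.003
gripper_force: 5.2
```

Request:
carry_out(
  commands=[
    [0,0,0.04,0,0,0,0],
    [0,0,0,0,0,0,0],
    [0,0,0,0,0,0,0],
  ],
)

```text
clock: 32.4
position: [0.5306, 0.1173, 0.0788]
ee_rot: [-0.072, -3.141, 0.005]
force: [-0.8, -9.8, 10.4]
width: 0.0
gripper_force: 6.7
```

Request:
carry_out(
  commands=[
    [0,0,-0.2,0,0,0,0],
    [0,0,-0.6,0,0,0,0],
    [0,0,-0.4,-0.4,0,0,0],
    [0,0,0,-1,0,0,0],
    [0,0,0,-1,0,0,0],
    [0,0,0,-1,0,0,0],
    [0,0,0,-1,0,0,0],
    [0,0,0,0,0,0,0],
  ],
)

```text
clock: 33.2
position: [0.5302, 0.0909, 0.1922]
ee_rot: [0.068, 3.137, 0.003]
force: [-0.2, 0.5, 0.4]
width: 0.0
gripper_force: 0.0
```

Request:
carry_out(
  commands=[
    [0,0,-1,0,0,0,0],
    [0,0,-1,0,0,0,0],
    [0,0,-1,0,0,0,0],
    [0,0,-1,0,0,0,0],
    [0,0,-1,0,0,0,0],
    [0,0,-1,0,0,0,0],
    [0,0,0,0,0,0,0],
    [0,0,0,0,0,0,0],
  ],
)

```text
clock: 34.0
position: [0.5219, -0.0603, 0.1884]
ee_rot: [-0.071, -3.14, -0.001]
force: [-1.0, 1.3, -0.3]
width: 0.007
gripper_force: 0.0
```

```bash
python3 pan.py; python3 st.py
python3 - <<'E'
from h import *; from cell import arm
d=arm.get_image("top"); a=cv2.resize(d["pixels"][185:265,185:300,::-1],(400,300),interpolation=2); s=arm.get_image("scene")["pixels"][140:235,345:495,::-1]
cv2.imwrite("pics/p5.png",np.hstack([a,cv2.resize(s,(400,300),interpolation=2)]))
E
```

```text
lid n 1138 warmer frame: x range [ -0.6 105.9] y range [-19.5 152.2] (array([52.8, 66.3]), array([108.2, 175.8]), 0.12)
lid slope x,y [0.0027 0.    ] z med 0.101
bar top 93 [-71.  -66.9 -29.5 -22.1 -20.6]
```

View pics/p5.png

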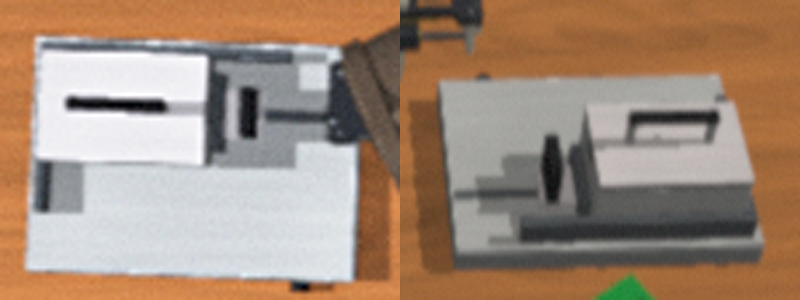

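The stop's bar (left view 218,110; right view 578,180) lies against the pan's end, and the pan is square in the corner. The arm is clear and at rest, so I'm handing in.

```bash
python3 -c "
from cell import arm
print(arm.sign_off())"
```

```text
the job is handed in; nothing more can be done
None
```

The pan is seated square in the fence corner and released, the stop is slid up against its end, and the job is handed in at about 34 s; the hand-in gave no verdict.

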